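# Rock the seesaw gate to feed the other tray

### The arm

A 6-joint arm with a two-finger parallel gripper is mounted at the origin on the work surface. World frame = base frame: x ahead of the robot, y to its left, z up, the work surface at z = 0. Lengths are in m, angles in rad, forces in N, time in s.
With the tool pointing down it reaches from about 0.35 to 0.725 m from the base axis. Payload 4.3 kg.
Tool frame: the origin (TCP) lies between the finger pads; the fingertips stand 14 mm ahead of it and the grasp point (between the pads) lies 5 mm behind it; z points along the fingers, y is the direction in which the jaws open and shut (so a half turn about z gives the same grasp; the last joint's range is limited). The gripper opens to 85 mm and grips with 20 to 120 N. Pads are 22 mm wide; open, the fingers measure 114 mm over their backs; the gripper's body (76 mm by 85 mm) begins 54 mm behind the grasp point. The pads swing forward as they close: fully open they stand 13 mm farther back than shut.
Start: joints at [-1.347, 0.377, 0.081, 1.274, 0, 1.46], TCP at [0.188, -0.543, 0.245] pointing down, gripper open.
Joint ranges: [-2.72, 2.72], [-0.84, 1.66], [-1.02, 1.22], [-1.77, 2.12], [-1.37, 1.28], [-3.14, 3.14]. Speed limits (rad/s): [2.57, 2.57, 3.14, 3.14, 3.14, 3.14].

### API

Orientations are given as a rotation vector (axis times angle).
In Python, from workcell import bot gives the robot as it stands.
- The arm moves only by the tool send_rows, never from a script. Its arguments are lists of equal length, an entry for each row: "travel": the shift along the tool's x, y, z in m, a list of three; "dr": the turn, a rotation vector about the tool's x, y, z in degrees, a list of three; "claw": the finger opening in m, from 0 to 0.0854. A call has 1 to 20 rows; each row shifts and turns the commanded pose from where the row before left it, along the tool's axes as they then stand; what a row does not reach is not made up. A row lasts 1/10 s, in which the tool goes at most 50 mm and 8.59 degrees, less where a joint would pass 70% of its speed; a pose out of reach is approached as far as the arm can. A call with a gripper value outside its range is refused whole. The fingers move at their own pace and stop on an object; the grip force is fixed at half the most. Time passes only in rows, so rows that do not move let the fingers close. It gives the time, the measured TCP pose, the force and the opening at its end, in the units of the state.
- bot.get_obs(): the state, without advancing time (a new reading comes with each control period).
- bot.get_image(name): name is "side" or "top"; returns (picture, depth): 400x640x3 uint8, blue, green, red; 400x640 float32, m along the optical axis (not along the pixel's ray), 0 where there is no reading.
- bot.camera_params(name): a dict with "fx", "fy", "cx", "cy" (pixels), "position" and "attitude" of the camera in the world. Camera axes: x right, y up, looking along -z (the intrinsics and any distortion apply to the point x, -y, -z); pixel columns grow to the right and rows downward; lengths in m; the calibration is good to about 2 mm. A picture is of the moment at which its call begins. camera_params takes no time and is no camera call.
- bot.hand_in(): hands the job in, once; it reports no verdict.
The state is a dict: "t": time; "q": joint angles; "dq": joint speeds; "effort": joint torques, N m; "position": TCP position; "eef_rot": TCP orientation; "force": force on the tool from outside, world axes, zero at the start; "moment": the same for the moment, N m; "finger_gap": finger opening in m.
Only numpy, scipy, OpenCV 4.12 (cv2) and the standard library are available. Lean on these libraries where they do the work, as an engineer would, in place of code of your own. Each camera call takes 0.05 s, during which the arm holds its last target.

### The job

On the ball sorter, rock the white seesaw gate over its pivot onto its other side (pressing down the red pad that now stands high does it); only then push the green paddle all the way in towards the ramp, so that the stop opens and all three wooden balls run down the other chute into the tray at its end. Only press and push with the fingertips: lift nothing, do not touch the balls, and leave the tools and other things lying about where they are.

Things in the scene. Friction and masses are not known exactly. Their poses are not given: they have to be found in the camera images.
- sorter: Ball sorter, fixed: plywood base 280 x 560 x 18 mm, reaching x = -80..200, y = -280..280 mm from the origin, which lies on the table under the gate's pivot. x axis: away from the robot, up along the feed ramp (39 mm wide inside, walls 26 mm high, from x = 200 down to 26 mm at y = 0, ending over the gate's middle); y: to the left along the gate; z up. Pivot at z = 125 mm.
- gate (a joint): Tilt of the white seesaw trough (200 x 50 mm, walls 37 mm, dark weight on its front 59 mm over the pivot), -0.28..0.28 rad, 0 level. Positive: left (+y) end high, balls run to the right, yellow tray; negative: right end high, to the left, blue tray. Starts on either stop. Top-heavy, no spring: pressed past level (under 2 N), it falls onto the other stop.
- pad_left (a point): Middle of the top face of the left red press pad (44 mm in x, 46 mm in y, 6 mm thick) on the front of the gate, 46 mm in front (-x) of the pivot line and 92 mm to its left (+y). About 186 mm above the table when high, 135 mm when low, a stroke of 51 mm.
- pad_right (a point): The same for the right red pad, 92 mm to the right (-y) of the pivot.
- stop (a joint): Travel of the steel stop slide across the feed ramp, in m: 0 (start) bars the ramp, 0.050 is fully pushed in and open. It moves along the sorter's -y, about 1 to 2 N of friction, no spring, stays where it is left.
- paddle (a point): Middle of the outer face of the green paddle (34 mm in x, 8 in y, 50 high; point half-way up, 181 mm over the table) on the left end of the stop slide, 97 mm left of the ramp's middle. Axes as the sorter's: push it along -y by 50 mm. Free for 30 mm beside it and to its left; the gate's end, 40 mm nearer the robot, reaches 190 mm.
- tray_left (a point): Middle of the floor of the blue tray below the left (+y) chute; fixed, inside 106 mm (x) by 95 mm (y), floor 25 mm and rim 80 to 90 mm over the table.
- tray_right (a point): The same for the yellow tray below the right (-y) chute.
- ball0_center (a point): Centre of the first wooden ball, loose, 34 mm in diameter, 15 g; it waits on the feed ramp behind the stop. It rolls freely and is smooth.
- ball1_center (a point): Centre of the second wooden ball, loose, 34 mm in diameter, 15 g; it waits on the feed ramp behind the stop. It rolls freely and is smooth.
- ball2_center (a point): Centre of the third wooden ball, loose, 34 mm in diameter, 15 g; it waits on the feed ramp behind the stop. It rolls freely and is smooth.
- glue: Bystander, loose, to be left alone: white glue bottle 44 mm in diameter, 110 mm high, standing on the sorter's base behind the left chute; origin under its middle.
- dowel: Bystander, loose, to be left alone: upright piece of dowel 22 mm in diameter, 60 mm high, on the sorter's base behind the right chute; origin under its middle.
- screwdriver: Bystander, loose, to be left alone: black-handled screwdriver lying along its x axis; origin under its middle.
- bitcase: Bystander, loose, to be left alone: yellow drill-bit case 150 x 120 x 26 mm with a red band; origin under its middle.
- caliper: Bystander, loose, to be left alone: steel caliper 200 mm long, 10 mm high, lying flat; origin under the middle of its beam.
- offcut: Bystander, loose, to be left alone: dark board off-cut 180 x 90 x 28 mm; origin under its middle.
- clamp: Bystander, loose, to be left alone: black spring clamp 130 x 70 x 26 mm; origin under its middle.
- ball0: Wooden ball 0 itself; its origin turns as it rolls, use the centre.
- ball1: Wooden ball 1 itself; its origin turns as it rolls, use the centre.
- ball2: Wooden ball 2 itself; its origin turns as it rolls, use the centre.

How it is judged:
By the outcome, as a careful person would: the job done as asked, in the order asked, and still so for the second after the job is handed in, with the robot touching nothing.
It also fails if it takes over 40 s, if anything falls off the work surface, if the arm or the gripper's body presses on something with over 40 N, if the wrist force passes 120 N, or if a joint passes its speed limit or range.

## Working session

There is one attempt and no reset: what is moved stays moved. The work goes in short steps, Python scripts to look and compute and a tool call to move; the robot and the scene stay as the last step left them, time stands still between calls to the robot, and variables do not carry over. Pictures are saved under pics/ and viewed, and the job is handed in when it is done.

Besides the shell and the picture viewer there is one more tool, called as a command line: name --argument value ..., lists and objects as JSON in quotes. send_rows: Moves the arm, as the interface text tells. Its arguments: {"type":"object","properties":{"travel":{"type":"array","items":{"type":"array","items":{"type":"number"}}},"dr":{"type":"array","items":{"type":"array","items":{"type":"number"}}},"claw":{"type":"array","items":{"type":"number"}}},"required":["travel","dr","claw"]}

```bash
mkdir -p pics; ls; python3 - <<'E'
from workcell import bot
import cv2,numpy as np
print(bot.get_obs())
for n in("side","top"):
    im,d=bot.get_image(n); cv2.imwrite(f"pics/{n}0.png",im); np.savez(f"{n}0.npz",im=im,d=d); print(bot.camera_params(n))
E
```

```text
pics
{'t': 0.0, 'q': array([-1.34729437e+00,  3.78071171e-01,  7.96276558e-02,  1.27438658e+00,
       -2.18971503e-05,  1.46049212e+00]), 'dq': array([-0.00059542,  0.00011252,  0.00231121, -0.00061865, -0.00037543,
       -0.00246051]), 'effort': array([-1.36026032e-03, -4.63604057e+01,  2.69875109e+01,  2.06706411e-02,
       -3.25637702e-04, -2.27140589e-06]), 'position': array([ 0.1882523 , -0.54265151,  0.24435689]), 'eef_rot': array([-3.09593594e+00, -5.21573392e-01,  2.14918506e-04]), 'force': array([ 0.22239161, -0.36062831,  0.58592647]), 'moment': array([-0.0455056 , -0.01229615,  0.02017459]), 'finger_gap': 0.08528466799219724}
{'fx': 376.38975159878976, 'fy': 376.38975159878976, 'cx': 319.21444729533044, 'cy': 198.9731899428249, 'position': array([0.11589108, 0.96678127, 0.76885941]), 'attitude': array([ 0.26787296, -1.35981406, -2.4245923 ])}
{'fx': 446.9629863349576, 'fy': 446.9629863349576, 'cx': 315.26471729868837, 'cy': 198.0646486917358, 'position': array([ 0.40878791, -0.03035324,  1.48129167]), 'attitude': array([ 0.0785464 , -0.050637  , -1.56545291])}
```

View pics/side0.png

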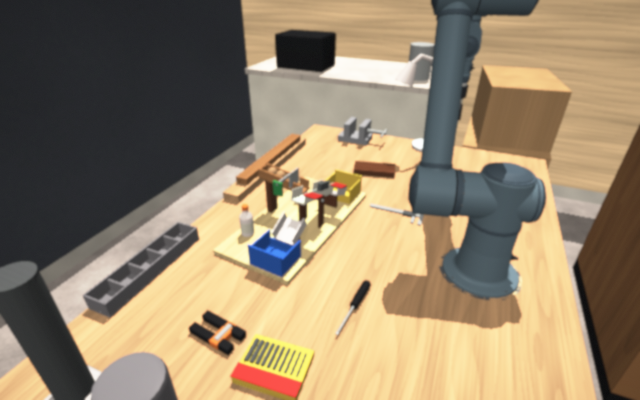

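View pics/top0.png

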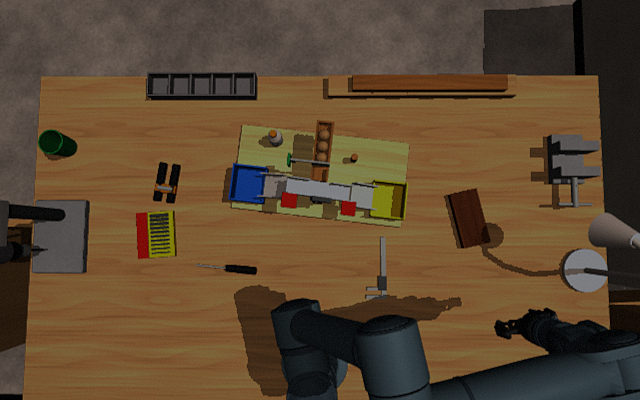

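The top view shows red pads at about (289,200) and (348,208), the green paddle at (290,160), the blue tray at (250,183) and the balls at (323,130–150). Next I'll get 3D positions.

```bash
cat > h.py <<'E'
import numpy as np,cv2
from scipy.spatial.transform import Rotation as R
from workcell import bot
def cloud(n,d):
    p=bot.camera_params(n); v,u=np.mgrid[0:400,0:640]
    c=np.stack([(u-p['cx'])/p['fx']*d,-(v-p['cy'])/p['fy']*d,-d],-1)
    return c@R.from_rotvec(p['attitude']).as_matrix().T+p['position']
def masks(im):
    h=cv2.cvtColor(im,cv2.COLOR_BGR2HSV); H,S,V=[h[...,i].astype(int) for i in range(3)]
    return dict(red=((H<5)|(H>175))&(S>180)&(V>70),green=(H>50)&(H<85)&(S>120)&(V>40),
     blue=(H>105)&(H<130)&(S>150)&(V>50),base=(H>20)&(H<40)&(S>40)&(S<140)&(V>110),yellow=(H>22)&(H<34)&(S>180)&(V>90))
def proj(n,P):
    p=bot.camera_params(n); c=R.from_rotvec(p['attitude']).inv().apply(np.atleast_2d(P)-p['position'])
    return np.stack([p['cx']-p['fx']*c[:,0]/c[:,2],p['cy']+p['fy']*c[:,1]/c[:,2]],1)
E
python3 - <<'E'
from h import *
for n in("side","top"):
    f=np.load(n+"0.npz"); im,d=f['im'],f['d']; P=cloud(n,d)
    for k,m in masks(im).items():
        m=m&(d>0)
        nl,lab,st,ce=cv2.connectedComponentsWithStats(m.astype(np.uint8))
        for i in range(1,nl):
            if st[i,4]<12: continue
            q=P[lab==i]
            md=np.median(q,0)
            if not(0.2<md[0]<0.9 and abs(md[1])<.5 and md[2]<.4):continue
            print(n,k,st[i],ce[i].round(1),'med',md.round(3),'min',np.percentile(q,5,0).round(3),'max',np.percentile(q,95,0).round(3))
    if n=="top":
        m=(P[...,2]>.012)&(P[...,2]<.024)&(abs(P[...,1])<.35)&(P[...,0]>.3)&(P[...,0]<.8)
        pts=P[m][:,:2].astype(np.float32)
        nl,lab,st,ce=cv2.connectedComponentsWithStats(m.astype(np.uint8)); print(st[st[:,4]>300])
        print(cv2.minAreaRect(pts),len(pts))
    s=4; crop=im[100:240,210:430] if n=="top" else im[140:290,200:390]
    cv2.imwrite(f"pics/{n}c.png",cv2.resize(cv2.convertScaleAbs(crop,alpha=1.5),None,fx=3.6,fy=3.6,interpolation=2))
E
```

```text
side red [334 183  10   4  26] [338.3 184.8] med [ 0.487 -0.09   0.14 ] min [ 0.472 -0.102  0.138] max [ 0.5   -0.079  0.144]
side red [307 194  14   4  36] [313.8 195.7] med [0.502 0.085 0.191] min [0.488 0.073 0.185] max [0.516 0.096 0.194]
side green [274 182   7  13  68] [277.  188.6] med [0.63  0.078 0.18 ] min [0.617 0.074 0.165] max [0.641 0.08  0.203]
side blue [ 250  233   50   42 1262] [273.2 254.5] med [0.569 0.255 0.053] min [0.512 0.164 0.028] max [0.624 0.27  0.09 ]
side base [ 235  174  172  206 9219] [322.5 284.8] med [0.401 0.263 0.003] min [ 0.33  -0.326 -0.   ] max [0.495 0.518 0.027]
side base [362 178   6   8  28] [364.5 180.6] med [ 0.477 -0.404  0.003] min [ 0.47  -0.423  0.   ] max [ 0.488 -0.37   0.005]
side base [244 184  24  36 393] [256.6 202.2] med [ 0.812 -0.07   0.003] min [ 0.737 -0.165  0.   ] max [0.856 0.025 0.021]
side base [234 188   9   6  35] [237.9 190.5] med [ 0.887 -0.069  0.038] min [ 0.878 -0.088  0.034] max [ 0.897 -0.05   0.04 ]
side base [272 188  28  33 491] [286.1 205.6] med [ 0.68  -0.056  0.021] min [ 0.591 -0.151  0.018] max [0.724 
[... 3627 characters left out ...]
 0.078] min [ 0.573 -0.281  0.016] max [ 0.587 -0.199  0.085]
top yellow [403 183   6  37  59] [405.5 201. ] med [ 0.515 -0.285  0.09 ] min [ 0.462 -0.291  0.086] max [ 0.566 -0.281  0.093]
top yellow [370 185  31  34 617] [382.7 201.6] med [ 0.517 -0.224  0.026] min [ 0.469 -0.252  0.02 ] max [ 0.566 -0.192  0.077]
top yellow [147 211  28  47 621] [161.8 236.9] med [0.396 0.495 0.021] min [0.341 0.461 0.016] max [0.481 0.543 0.026]
[[     0      0    640    400 247702]
 [   237    125     79     54   2686]
 [   327    135     83     50   3111]
 [   232    196    170     32   1708]]
((0.5086045265197754, 0.01664501428604126), (0.6119314432144165, 0.48148322105407715), 83.51616668701172) 8298
```

View pics/topc.png

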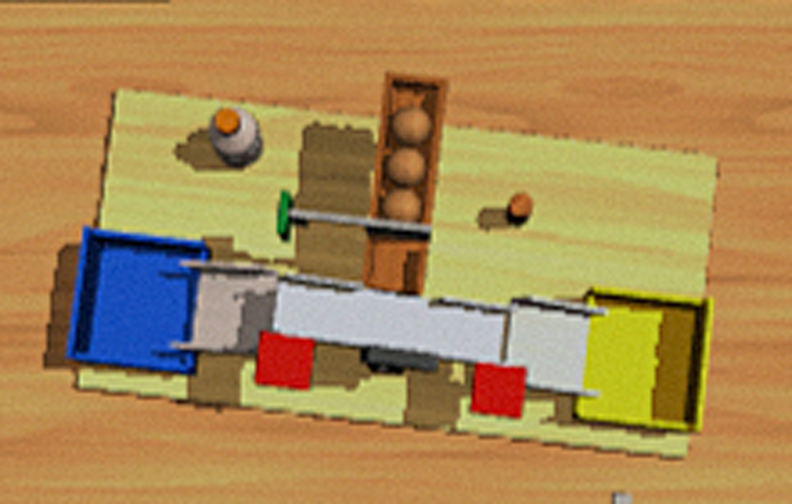

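View pics/sidec.png

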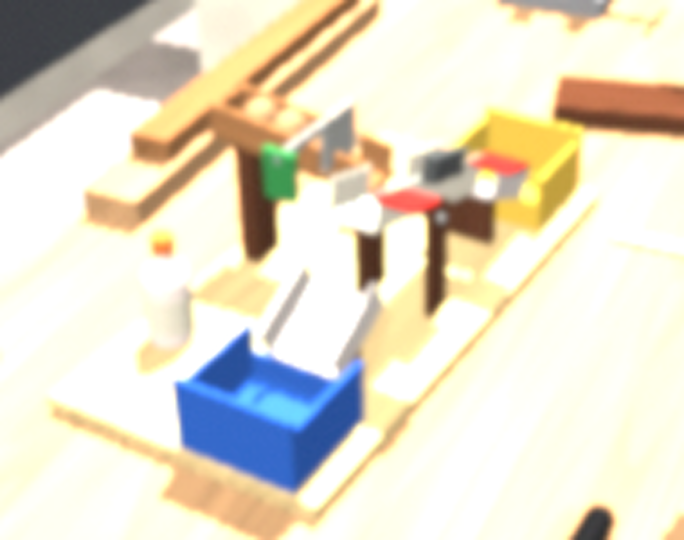

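```bash
python3 - <<'E'
from h import *
o=bot.get_obs(); M=R.from_rotvec(o['eef_rot']).as_matrix(); print(M.round(3))
yaw=np.arctan2(-.020,.177); print('yaw deg',np.degrees(yaw))
X=np.array([np.cos(yaw),np.sin(yaw),0]);Y=np.array([-X[1],X[0],0])
O=np.array([.500,-.0165,0])+.0098*Y+.046*X; print('O',O)
T=np.load('top0.npz'); P=cloud('top',T['d'])-O
S=np.stack([P@X,P@Y,P[...,2]],-1)
m=masks(T['im'])
for k in('green','red'):
    q=S[m[k]]; q=q[(abs(q[:,0])<.3)&(abs(q[:,1])<.3)];
    for s in(1,-1):
        r=q[q[:,1]*s>0]
        if len(r):print(k,np.median(r,0).round(3),r.min(0).round(3),r.max(0).round(3))
# heights grid
for a in np.arange(-.08,.2,.02):
    print('%.2f'%a,[int(1000*S[...,2][(abs(S[...,0]-a)<.01)&(abs(S[...,1]-b)<.01)].max(initial=0)) for b in np.arange(-.12,.16,.02)])
# base edges fit check
for c in((-.08,-.28),(-.08,.28),(.2,-.28),(.2,.28)):
    print(c,proj('top',O+c[0]*X+c[1]*Y+[0,0,.018]).round(1))
Z=np.array([0,0,1])
# target yaw: tool y along +-Y
B=None
for s in(1,-1):
    Mt=np.stack([s*-X*-1 if 0 else np.cross(s*Y,-Z),s*Y,-Z],1); d=R.from_matrix(M.T@Mt).as_rotvec(degrees=True); print(s,d.round(2))
for nm,c in(('press',(-.048,.088)),('beside',(.070,.140)),('pushstart',(.070,.113))):
    print(nm,(O+c[0]*X+c[1]*Y).round(4))
E
```

```text
[[ 0.945  0.328 -0.   ]
 [ 0.328 -0.945  0.002]
 [ 0.    -0.002 -1.   ]]
yaw deg -6.446755379104556
O [ 0.54680947 -0.01192684  0.        ]
green [0.071 0.092 0.205] [0.056 0.088 0.201] [0.088 0.095 0.21 ]
red [-0.046  0.078  0.186] [-0.066  0.057  0.175] [-0.025  0.099  0.196]
red [-0.045 -0.098  0.136] [-0.135 -0.12   0.124] [-0.025 -0.034  1.481]
-0.08 [22, 25, 23, 22, 25, 23, 22, 22, 24, 25, 24, 23, 24, 25, 21]
-0.06 [135, 142, 144, 23, 24, 22, 23, 22, 25, 187, 195, 195, 24, 23, 80]
-0.04 [136, 139, 144, 25, 182, 190, 190, 191, 24, 188, 193, 195, 119, 110, 102]
-0.02 [135, 139, 145, 149, 178, 184, 188, 187, 179, 185, 190, 193, 91, 78, 68]
0.00 [92, 112, 115, 123, 126, 129, 139, 142, 150, 157, 160, 162, 91, 80, 69]
0.02 [94, 137, 145, 148, 147, 168, 146, 176, 178, 187, 185, 163, 91, 79, 71]
0.04 [121, 95, 21, 27, 22, 177, 148, 179, 23, 21, 24, 106, 124, 112, 105]
0.06 [23, 26, 23, 22, 22, 206, 206, 204, 204, 204, 206, 210, 24, 23, 36]
0.08 [25, 23, 27, 26, 24, 204, 205, 206, 205, 207, 208, 209, 24, 25, 26]
0.10 [24, 25, 23, 23, 24, 184, 187, 182, 25, 25, 23, 24, 24, 22, 24]
0.12 [80, 83, 23, 22, 24, 185, 192, 185, 25, 23, 24, 26, 25, 22, 28]
0.14 [24, 81, 25, 26, 23, 186, 191, 186, 25, 24, 25, 29, 25, 125, 132]
0.16 [28, 21, 23, 22, 25, 193, 194, 188, 23, 22, 24, 26, 27, 130, 135]
0.18 [26, 22, 23, 24, 28, 191, 185, 187, 23, 24, 27, 22, 23, 93, 95]
0.20 [24, 25, 21, 23, 23, 194, 195, 192, 24, 20, 23, 24, 21, 22, 23]
(-0.08, -0.28) [[400.2 227. ]]
(-0.08, 0.28) [[230.4 207.1]]
(0.2, -0.28) [[408.8 142.7]]
(0.2, 0.28) [[241.5 124. ]]
1 [-2.0000e-02 -1.5000e-01 -1.5443e+02]
-1 [-1.100e-01  1.000e-02  2.557e+01]
press [0.509  0.0809 0.    ]
beside [0.6321 0.1193 0.    ]
pushstart [0.6291 0.0925 0.    ]
```

send_rows --travel '[[0,0,-0.014],[0,0,-0.014],[0,0,-0.014],[0,0,-0.014],[0.0155,-0.041,0],[0.0155,-0.041,0],[0.0155,-0.041,0],[0.0155,-0.041,0],[0.0155,-0.041,0],[0.0155,-0.041,0],[0.0155,-0.041,0],[0.0155,-0.041,0],[0.0155,-0.041,0],[0.0155,-0.041,0],[0.0155,-0.041,0],[0.0155,-0.041,0],[0.0155,-0.041,0],[0.0155,-0.041,0],[0.0155,-0.041,0],[0.0155,-0.041,0]]' --dr '[[0,0,6.4],[0,0,6.4],[0,0,6.4],[0,0,6.4],[0,0,0],[0,0,0],[0,0,0],[0,0,0],[0,0,0],[0,0,0],[0,0,0],[0,0,0],[0,0,0],[0,0,0],[0,0,0],[0,0,0],[0,0,0],[0,0,0],[0,0,0],[0,0,0]]' --claw '[0,0,0,0,0,0,0,0,0,0,0,0,0,0,0,0,0,0,0,0]'

```text
t: 2.1
position: [0.5052, 0.0443, 0.3014]
eef_rot: [-3.108, 0.087, 0.001]
force: [0.4, -0.4, 0.7]
finger_gap: -0.0001
```

```bash
cat > st.py <<'E'
from h import *
X=np.array([.99368,-.11228,0]);Y=np.array([.11228,.99368,0]);O=np.array([.5468,-.0119,0])
def st():
    o=bot.get_obs(); M=R.from_rotvec(o['eef_rot']).as_matrix(); p=o['position']
    print('t',round(o['t'],2),'p',p.round(4),'sorter',((p-O)@X).round(4),((p-O)@Y).round(4),'F',o['force'].round(1),'gap',round(o['finger_gap'],4))
    print('tool x,y,z in sorter',np.round([[M[:,i]@X,M[:,i]@Y,M[2,i]] for i in range(3)],3).tolist())
def shot(n,name,r):
    im,d=bot.get_image(n); y0,y1,x0,x1=r
    cv2.imwrite(f'pics/{name}.png',cv2.resize(im[y0:y1,x0:x1],None,fx=3.6,fy=3.6,interpolation=2)); return im,d
SR=(140,290,200,390);TR=(100,240,210,430)
E
python3 - <<'E'
from st import *
st(); shot('side','s1',SR)
E
```

```text
t 2.1 p [0.5052 0.0443 0.3014] sorter -0.0477 0.0512 F [ 0.4 -0.4  0.7] gap -0.0001
tool x,y,z in sorter [[0.998, 0.057, -0.001], [0.057, -0.998, -0.032], [-0.003, 0.032, -0.999]]
```

View pics/s1.png

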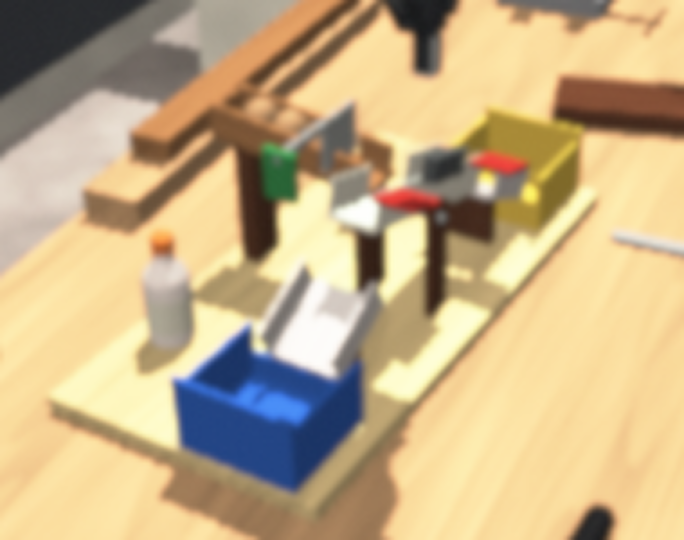

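Fingertips are high (near crop pixel (425,60)) and the left pad still stands high at (410,200). The arm was still settling, so I'll let it settle and re-read.

send_rows --travel '[[0,0,0],[0,0,0],[0,0,0]]' --dr '[[0,0,0],[0,0,0],[0,0,0]]' --claw '[0,0,0]'

```text
t: 2.45
position: [0.5043, 0.0416, 0.3018]
eef_rot: [-3.109, 0.094, 0.0]
force: [0.7, -0.5, 0.1]
finger_gap: 0.0001
```

```bash
python3 - <<'E'
from st import *
st()
E
```

```text
t 2.45 p [0.5043 0.0416 0.3018] sorter -0.0483 0.0484 F [ 0.7 -0.5  0.1] gap 0.0001
tool x,y,z in sorter [[0.999, 0.052, -0.001], [0.052, -0.998, -0.031], [-0.003, 0.031, -1.0]]
```

send_rows --travel '[[0,0,0],[0,-0.013,0],[0,-0.013,0],[0,-0.013,0],[0,0,0.02],[0,0,0.02],[0,0,0.02],[0,0,0.015],[0,0,0],[0,0,0],[0,0,0]]' --dr '[[-1.8,0,3],[0,0,0],[0,0,0],[0,0,0],[0,0,0],[0,0,0],[0,0,0],[0,0,0],[0,0,0],[0,0,0],[0,0,0]]' --claw '[0,0,0,0,0,0,0,0,0,0,0]'

```text
t: 3.55
position: [0.5056, 0.0444, 0.2288]
eef_rot: [-3.108, 0.088, -0.002]
force: [0.1, -0.7, 0.7]
finger_gap: -0.0001
```

```bash
python3 - <<'E'
from st import *
st(); shot('side','s2',SR)
E
```

```text
t 3.55 p [0.5056 0.0444 0.2288] sorter -0.0472 0.0513 F [ 0.1 -0.7  0.7] gap -0.0001
tool x,y,z in sorter [[0.998, 0.056, 0.0], [0.056, -0.998, -0.032], [-0.001, 0.032, -0.999]]
```

View pics/s2.png

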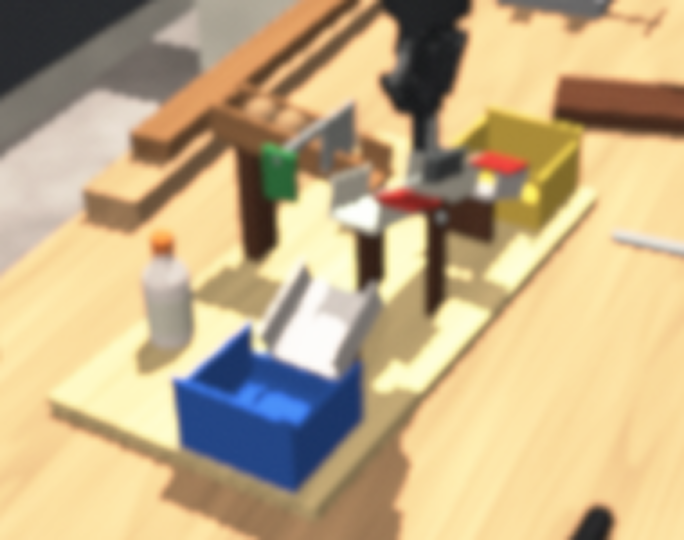

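```bash
python3 - <<'E'
from st import *
print(bot.get_obs()['q'].round(3))
E
```

```text
[-0.057  0.243 -0.149  1.178  0.032  3.142]
```

Joint 6 is at its limit, so I'll use the half-turn equivalent: lift, then turn back about 177° about the tool axis.

send_rows --travel '[[0,0,-0.03],[0,0,-0.03],[0,0,-0.01],[0,0,0],[0,0,0],[0,0,0],[0,0,0],[0,0,0],[0,0,0],[0,0,0],[0,0,0],[0,0,0],[0,0,0],[0,0,0],[0,0,0],[0,0,0],[0,0,0],[0,0,0],[0,0,0],[0,0,0]]' --dr '[[0,0,0],[0,0,-8],[0,0,-8],[0,0,-8],[0,0,-8],[0,0,-8],[0,0,-8],[0,0,-8],[0,0,-8],[0,0,-8],[0,0,-8],[0,0,-8],[0,0,-8],[0,0,-8],[0,0,-8],[0,0,-8],[0,0,-8],[0,0,-8],[0,0,-8],[0,0,-8]]' --claw '[0,0,0,0,0,0,0,0,0,0,0,0,0,0,0,0,0,0,0,0]'

```text
t: 5.6
position: [0.5054, 0.0419, 0.2987]
eef_rot: [-0.836, -3.021, -0.05]
force: [0.6, 1.0, 0.0]
finger_gap: 0.0002
```

send_rows --travel '[[0,0,0],[0,0,0],[0,0,0],[0,0,0],[0,0,0]]' --dr '[[0,0,-8],[0,0,-8],[0,0,-8],[0,0,0],[0,0,0]]' --claw '[0,0,0,0,0]'

```text
t: 6.1
position: [0.5053, 0.0419, 0.2983]
eef_rot: [-0.203, -3.134, -0.051]
force: [0.8, -0.5, -0.4]
finger_gap: -0.0001
```

```bash
python3 - <<'E'
from st import *
st();print(bot.get_obs()['q'].round(3))
E
```

```text
t 6.1 p [0.5053 0.0419 0.2983] sorter -0.0473 0.0488 F [ 0.8 -0.5 -0.4] gap -0.0001
tool x,y,z in sorter [[-1.0, 0.017, 0.003], [0.017, 0.999, 0.032], [-0.002, 0.032, -0.999]]
[-0.061  0.226  0.008  1.353  0.032  0.068]
```

send_rows --travel '[[0,0,0],[0,0.013,0],[0,0.013,0],[0,0.013,0],[0,0,0.02],[0,0,0.02],[0,0,0.02],[0,0,0.015],[0,0,0],[0,0,0],[0,0,0]]' --dr '[[1.8,0,-1],[0,0,0],[0,0,0],[0,0,0],[0,0,0],[0,0,0],[0,0,0],[0,0,0],[0,0,0],[0,0,0],[0,0,0]]' --claw '[0,0,0,0,0,0,0,0,0,0,0]'

```text
t: 7.2
position: [0.5096, 0.0812, 0.2238]
eef_rot: [-0.171, -3.135, -0.002]
force: [-0.1, 0.1, 0.1]
finger_gap: 0.0001
```

```bash
python3 - <<'E'
from st import *
st(); shot('side','s3',SR)
E
```

```text
t 7.2 p [0.5096 0.0812 0.2238] sorter -0.0474 0.0883 F [-0.1  0.1  0.1] gap 0.0001
tool x,y,z in sorter [[-1.0, -0.003, 0.002], [-0.003, 1.0, 0.001], [-0.002, 0.001, -1.0]]
```

View pics/s3.png

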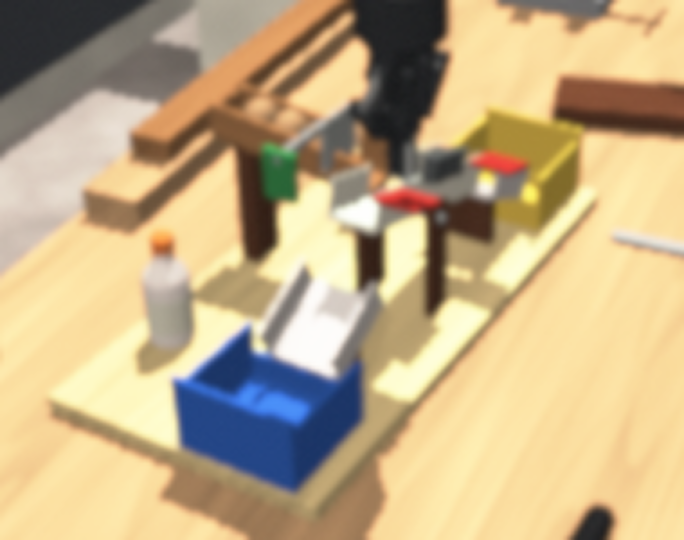

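send_rows --travel '[[0,0.006,0],[0,0,0.007],[0,0,0.007],[0,0,0.007],[0,0,0.007],[0,0,0.007],[0,0,0.007],[0,0,0.007],[0,0,0.007],[0,0,0.006],[0,0,0],[0,0,0],[0,0,0]]' --dr '[[0,0,0],[0,0,0],[0,0,0],[0,0,0],[0,0,0],[0,0,0],[0,0,0],[0,0,0],[0,0,0],[0,0,0],[0,0,0],[0,0,0],[0,0,0]]' --claw '[0,0,0,0,0,0,0,0,0,0,0,0,0]'

```text
t: 8.55
position: [0.5097, 0.0868, 0.1611]
eef_rot: [-0.171, -3.134, -0.002]
force: [-0.0, 0.1, 0.4]
finger_gap: -0.0002
```

```bash
python3 - <<'E'
from st import *
st(); shot('side','s4',SR)
E
```

```text
t 8.55 p [0.5097 0.0868 0.1611] sorter -0.048 0.094 F [-0.   0.1  0.4] gap -0.0002
tool x,y,z in sorter [[-1.0, -0.003, 0.003], [-0.003, 1.0, 0.001], [-0.003, 0.001, -1.0]]
```

View pics/s4.png

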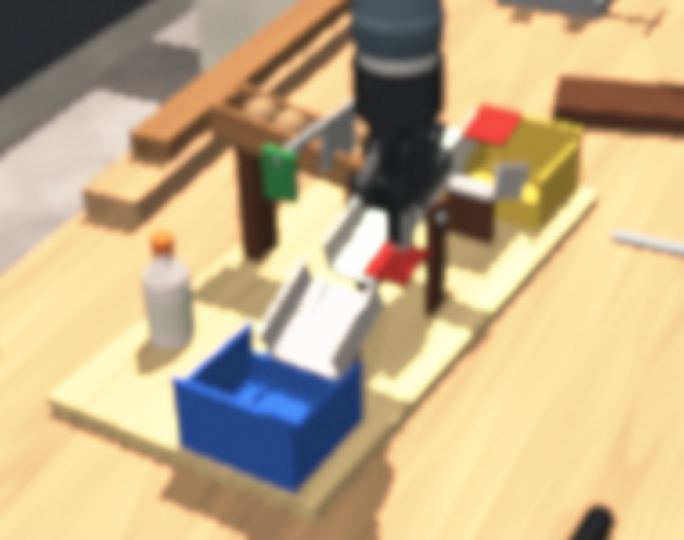

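The gate is over: the left pad is low at (395,262), the right pad is high at (493,125), and nothing loads the tip. Next I'll retreat up and move beside the paddle.

send_rows --travel '[[0,0,-0.02],[0,0,-0.03],[0,0,-0.03],[0,0,-0.03],[0,0,0],[0,0.016,0],[0,0.015,0],[0,0.015,0],[-0.03,0,0],[-0.03,0,0],[-0.03,0,0],[-0.028,0,0],[0,0,0],[0,0,0],[0,0,0]]' --dr '[[0,0,0],[0,0,0],[0,0,0],[0,0,0],[0,0,0],[0,0,0],[0,0,0],[0,0,0],[0,0,0],[0,0,0],[0,0,0],[0,0,0],[0,0,0],[0,0,0],[0,0,0]]' --claw '[0,0,0,0,0,0,0,0,0,0,0,0,0,0,0]'

```text
t: 10.1
position: [0.6312, 0.1202, 0.2701]
eef_rot: [-0.17, -3.133, -0.001]
force: [0.8, -0.4, -0.5]
finger_gap: 0.0002
```

```bash
python3 - <<'E'
from st import *
st(); shot('side','s5',SR)
E
```

```text
t 10.1 p [0.6312 0.1202 0.2701] sorter 0.069 0.1408 F [ 0.8 -0.4 -0.5] gap 0.0002
tool x,y,z in sorter [[-1.0, -0.004, 0.005], [-0.004, 1.0, 0.001], [-0.005, 0.001, -1.0]]
```

View pics/s5.png

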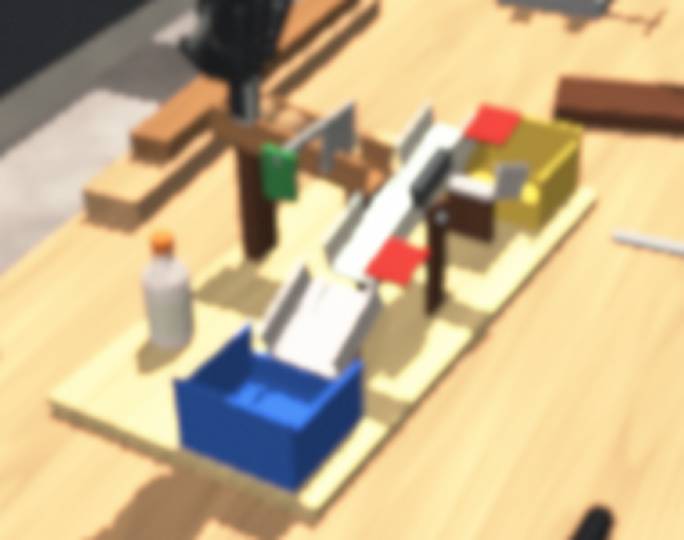

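The gate stays tipped, with a clear view of the whole trough. The fingertips are beside and above the paddle at (245,105). Next I'll lower them and approach.

send_rows --travel '[[0,0,0.02],[0,0,0.02],[0,0,0.02],[0,0,0.008],[0,0,0],[0,-0.008,0],[0,-0.008,0],[0,0,0],[0,0,0]]' --dr '[[0,0,0],[0,0,0],[0,0,0],[0,0,0],[0,0,0],[0,0,0],[0,0,0],[0,0,0],[0,0,0]]' --claw '[0,0,0,0,0,0,0,0,0]'

```text
t: 11.05
position: [0.6306, 0.1033, 0.2032]
eef_rot: [-0.173, -3.135, -0.002]
force: [0.2, 0.1, 0.9]
finger_gap: 0.0002
```

```bash
python3 - <<'E'
from st import *
st(); shot('side','s6',SR); shot('top','t6',TR)
E
```

```text
t 11.05 p [0.6306 0.1033 0.2032] sorter 0.0703 0.1238 F [0.2 0.1 0.9] gap 0.0002
tool x,y,z in sorter [[-1.0, -0.002, 0.002], [-0.002, 1.0, 0.001], [-0.002, 0.001, -1.0]]
```

View pics/s6.png

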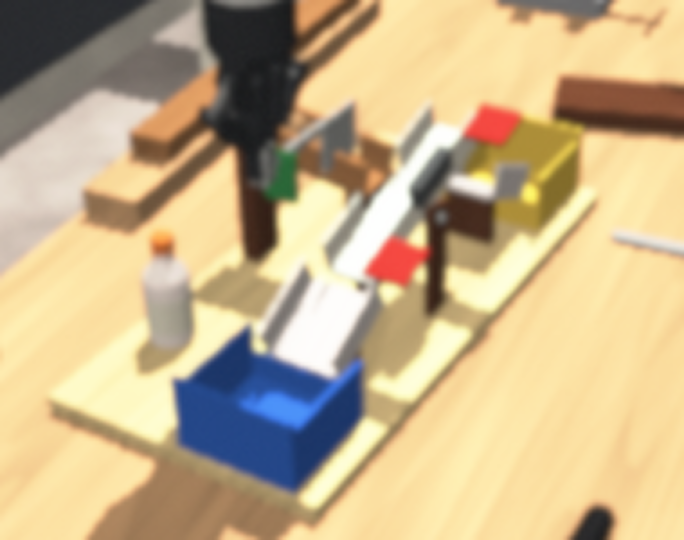

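View pics/t6.png

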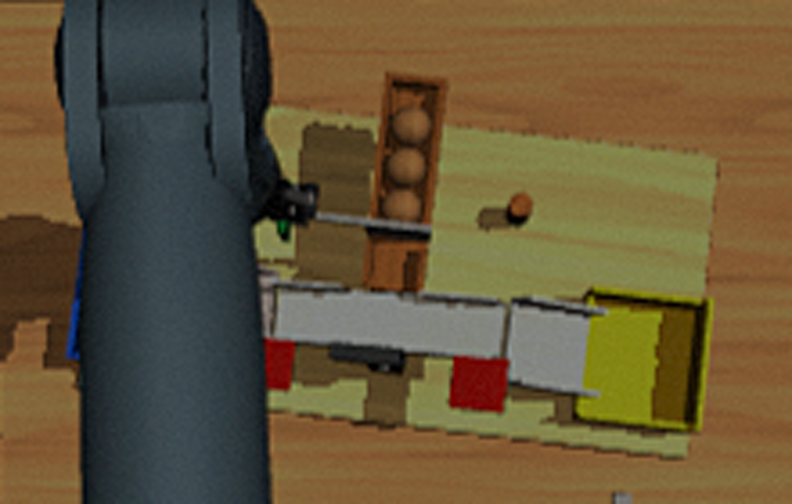

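The fingertips face the paddle's outer side at (262,165) in the side view, and the knuckles clear the slide. Pushing now.

send_rows --travel '[[0,-0.005,0],[0,-0.005,0],[0,-0.005,0],[0,-0.005,0],[0,-0.005,0],[0,-0.005,0],[0,-0.005,0],[0,-0.005,0],[0,-0.005,0],[0,-0.005,0],[0,-0.005,0],[0,-0.005,0],[0,-0.003,0],[0,0,0],[0,0,0]]' --dr '[[0,0,0],[0,0,0],[0,0,0],[0,0,0],[0,0,0],[0,0,0],[0,0,0],[0,0,0],[0,0,0],[0,0,0],[0,0,0],[0,0,0],[0,0,0],[0,0,0],[0,0,0]]' --claw '[0,0,0,0,0,0,0,0,0,0,0,0,0,0,0]'

```text
t: 12.65
position: [0.6232, 0.0424, 0.2023]
eef_rot: [-0.17, -3.134, -0.006]
force: [0.0, 5.2, -1.2]
finger_gap: -0.0
```

```bash
python3 - <<'E'
from st import *
st(); shot('side','s7',SR); shot('top','t7',TR)
E
```

```text
t 12.65 p [0.6232 0.0424 0.2023] sorter 0.0699 0.0626 F [ 0.   5.2 -1.2] gap -0.0
tool x,y,z in sorter [[-1.0, -0.004, 0.004], [-0.004, 1.0, 0.004], [-0.004, 0.004, -1.0]]
```

View pics/s7.png

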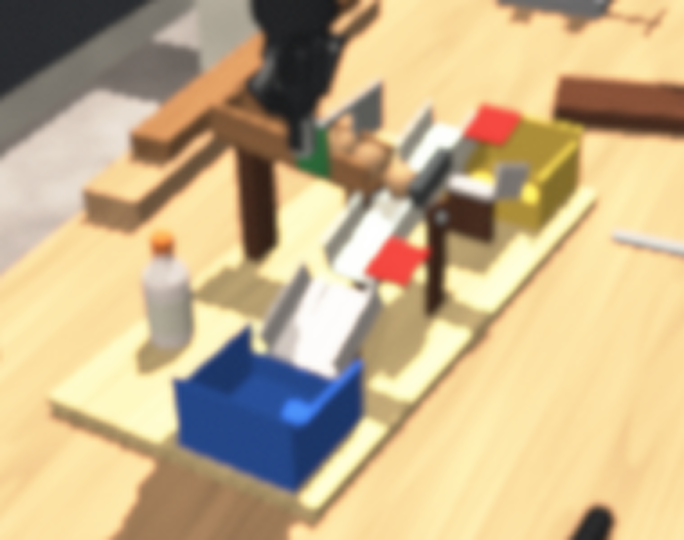

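View pics/t7.png

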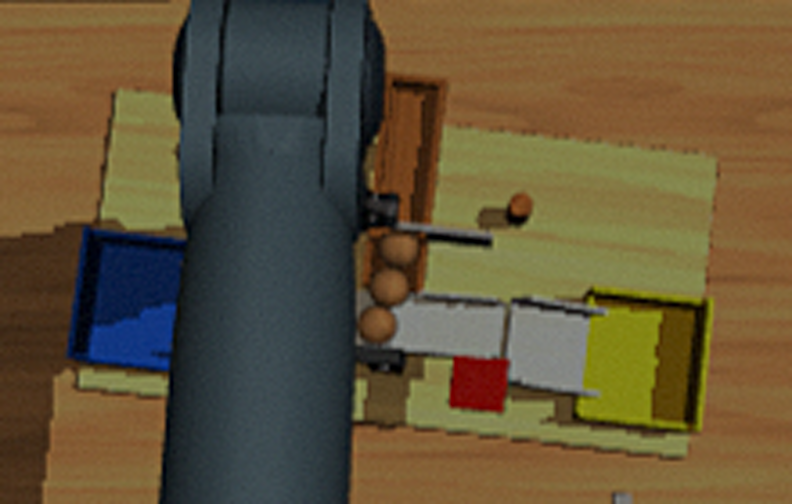

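The stop is open and the balls are running onto the gate at (375,325) and behind it in the top view. I'll nudge 2 mm more to confirm the end stop, then wait.

send_rows --travel '[[0,-0.002,0],[0,0,0],[0,0,0],[0,0,0],[0,0,0],[0,0,0],[0,0,0],[0,0,0],[0,0,0],[0,0,0],[0,0,0],[0,0,0]]' --dr '[[0,0,0],[0,0,0],[0,0,0],[0,0,0],[0,0,0],[0,0,0],[0,0,0],[0,0,0],[0,0,0],[0,0,0],[0,0,0],[0,0,0]]' --claw '[0,0,0,0,0,0,0,0,0,0,0,0]'

```text
t: 13.95
position: [0.6232, 0.0422, 0.2024]
eef_rot: [-0.168, -3.134, -0.011]
force: [0.7, 9.6, -0.4]
finger_gap: 0.0005
```

```bash
python3 - <<'E'
from st import *
st(); shot('side','s8',SR)
E
```

```text
t 13.95 p [0.6232 0.0422 0.2024] sorter 0.0699 0.0623 F [ 0.7  9.6 -0.4] gap 0.0005
tool x,y,z in sorter [[-1.0, -0.005, 0.003], [-0.005, 1.0, 0.007], [-0.003, 0.007, -1.0]]
```

View pics/s8.png

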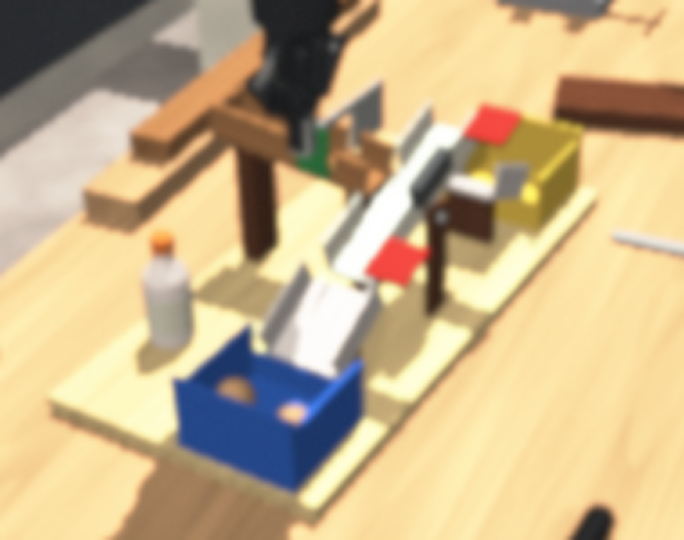

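At the end stop (9.6 N, no further motion). Balls show in the blue tray at (235,390) and (292,412). Next I'll back off, rise, and move clear so the top camera can see the tray.

send_rows --travel '[[0,0.008,0],[0,0.012,0],[0,0.015,0],[0,0,-0.02],[0,0,-0.03],[0,0,-0.03],[0,0,-0.02],[0,-0.04,0],[0,-0.04,0],[0,-0.04,0],[0,-0.04,0],[0,-0.04,0],[0,-0.04,0],[0,0,0],[0,0,0],[0,0,0]]' --dr '[[0,0,0],[0,0,0],[0,0,0],[0,0,0],[0,0,0],[0,0,0],[0,0,0],[0,0,0],[0,0,0],[0,0,0],[0,0,0],[0,0,0],[0,0,0],[0,0,0],[0,0,0],[0,0,0]]' --claw '[0,0,0,0,0,0,0,0,0,0,0,0,0,0,0,0]'

```text
t: 15.6
position: [0.6013, -0.1635, 0.3021]
eef_rot: [-0.169, -3.134, -0.002]
force: [0.3, 0.4, -0.1]
finger_gap: -0.0001
```

```bash
python3 - <<'E'
from st import *
st(); shot('side','s9',SR); shot('top','t9',TR)
E
```

```text
t 15.6 p [ 0.6013 -0.1635  0.3021] sorter 0.0712 -0.1446 F [ 0.3  0.4 -0.1] gap -0.0001
tool x,y,z in sorter [[-1.0, -0.005, 0.003], [-0.005, 1.0, 0.001], [-0.003, 0.001, -1.0]]
```

View pics/s9.png

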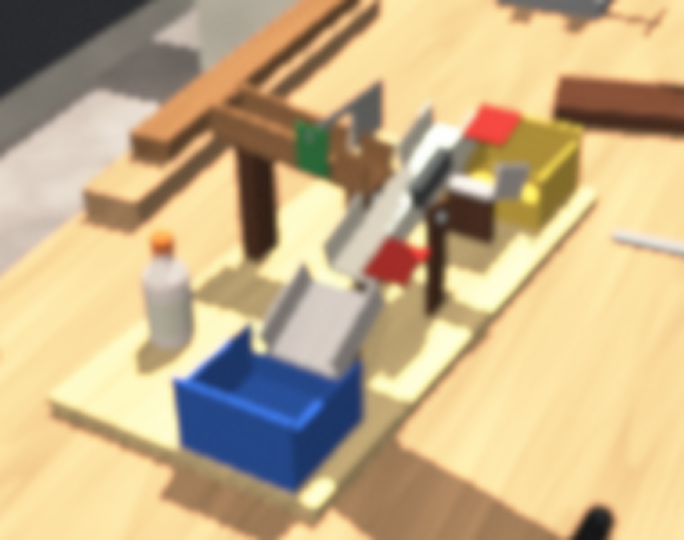

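View pics/t9.png

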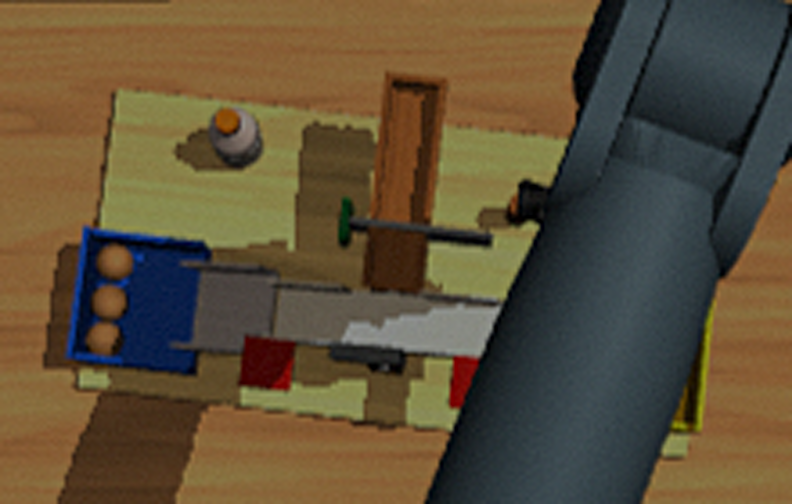

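All three balls lie in the blue tray at (115,262), (108,300) and (102,338). The paddle moved about 50 mm, the ramp is empty and the arm is clear. Handing in.

```bash
python3 - <<'E'
from workcell import bot
print(bot.hand_in())
E
```

```text
the job is handed in; nothing more can be done
None
```

The job is done and handed in at about 15.7 s: all three wooden balls are in the blue tray on the left. I pressed the high left red pad down with the closed fingertips until the gate fell onto its other side. Then I pushed the green paddle in to its end stop.

**Last checks:**
- **Balls:** the top view before hand-in shows all three balls at rest in the blue tray, with the ramp empty.
- **Gate:** it stayed on its other side, left end low.
- **Paddle:** it moved in about 49–50 mm, measured from the top picture. At the stop, a 2 mm nudge raised the force to 9.6 N with no further movement, well under the limits.
- **Other things:** the glue bottle had not moved in the pictures. The dowel was partly hidden by the arm in the last one, though the tool never went near it. I did not re-measure the other tools and loose items, but the arm never went near them low down.
- **Arm:** it was clear of everything at hand-in.

**Early problem:** the first approach ran joint 6 to the end of its range, so the tool stopped short of the pad. I lifted, turned the gripper back by about half a turn and carried on; nothing was touched.

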